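# Fit the snap ring on a lathe pulley against its spring cup

### The arm

A 7-joint arm with a two-finger parallel gripper is mounted at the origin on the work surface. World frame = base frame: x ahead of the robot, y to its left, z up, the work surface at z = 0. Lengths are in m, angles in rad, forces in N, time in s.
With the tool pointing down it reaches from about 0.425 to 0.925 m from the base axis. Payload 6.8 kg.
Tool frame: the origin (TCP) lies at the very end of the fingers, on their centre line; the grasp point (between the pads) lies 19 mm behind it; z points along the fingers, y is the direction in which the jaws open and shut (so a half turn about z gives the same grasp; the last joint's range is limited). The gripper opens to 85 mm and grips with 20 to 120 N. Pads are 22 mm wide; open, the fingers measure 114 mm over their backs; the gripper's body (76 mm by 85 mm) begins 54 mm behind the grasp point. The pads swing forward as they close: fully open they stand 13 mm farther back than shut.
Start: joints at [1.026, 0.477, 0.022, 1.555, -0.011, 1.109, -0.083], TCP at [0.286, -0.612, 0.231] pointing down, gripper open.
Joint ranges: [-2.96, 2.96], [-0.34, 2.1], [-1.41, 1.46], [0.24, 2.44], [-1.37, 4.51], [0.17, 1.92], [-2.96, 2.96]. Speed limits (rad/s): [2.39, 2.39, 3.14, 3.14, 3.14, 3.14, 3.14].

### API

Orientations are given as a rotation vector (axis times angle).
In Python, from bench import monitor, viewer, job gives the robot as it stands. The module is installed in compiled form; this text tells all that it offers.
- The arm moves only by the tool drive_tool, never from a script. Its argument "commands" is a list of rows, each an object with "linear": the shift along the tool's x, y, z in m, a list of three; "dr": the turn, a rotation vector about the tool's x, y, z in degrees, a list of three; "jaw": the closure, from 0 (fully open) to 1 (shut). A call has 1 to 8 rows; each row shifts and turns the pose as measured when the row begins, along the tool's axes as they then stand; what a row does not reach is not made up. A row lasts 1/8 s, in which the tool goes at most 62.5 mm and 10.7 degrees, less where a joint would pass 70% of its speed; a pose out of reach is approached as far as the arm can. A call is refused whole if a number of a shift passes 0.0625 or a number of a turn 10.7, either way. A call with a gripper value outside its range is refused whole. The fingers move at their own pace and stop on an object; "force" is the grip in N (left out, the last holds). Time passes only in rows, so rows that do not move let the fingers close. It gives the time, the measured TCP pose, the force and the opening at its end, in the units of the state.
- monitor.get_obs(): the state, without advancing time (a new reading comes with each control period).
- viewer.grab_frame(name): name is "side" or "top" or "wrist"; returns the picture (480x640x3 uint8, red, green, blue); there is no depth.
- viewer.calibration(name): a dict with "K" (3x3 intrinsics, pixels), "k1" (the pictures are not rectified: a ray, as slopes to the right and down, at radius r is drawn at 1 + k1 r^2 times it, then the intrinsics apply), "R" (3x3) and "t" (3): a world point X has camera coordinates R X + t. Camera axes: x right, y down, z forward; pixel columns grow to the right and rows downward; lengths in m; the calibration is good to about 2 mm. A picture is of the moment at which its call begins: read the wrist's pose just before it. calibration takes no time and is no camera call; for the wrist camera it gives the pose at the moment of the call.
- job.hand_in(): hands the job in, once; it reports no verdict.
The state is a dict: "clock": time; "joints": joint angles; "qvel": joint speeds; "tau": joint torques, N m; "tcp_pos": TCP position; "orientation": TCP orientation; "contact_force": force on the tool from outside, world axes, zero at the start; "moment": the same for the moment, N m; "grip_width": finger opening in m.
Only numpy, scipy, OpenCV 4.12 (cv2) and the standard library are available. Lean on these libraries where they do the work, as an engineer would, in place of code of your own. Each camera call takes 0.05 s, during which the arm holds its last target.

### The job

The lathe's variable-speed pulley stands on its plywood block, waiting for the snap ring that keeps its spring cup on the shaft. Pick the circlip pliers up off their wooden rest by the red handles and squeeze them right to their stop so that the ring on the tips is spread, pass the spread ring down over the nose of the shaft, and with the ring push the brass spring cup gently down to its stop, so that the ring lies level around the groove. Finish while holding it there: handles still squeezed fully, the ring still keeping the cup down, nothing let go; leave the glue bottle, bowl, spray can and screwdriver where they are.

Things in the scene. Friction and masses are not known exactly. Their poses are not given: they have to be found in the camera images.
- pliers: Bent-nose circlip pliers, red handles, lying level on the rest with the snap ring hooked on their tips (it stays on); 200 mm long, about 160 g, balance just behind the pivot. Origin: underside, below the pivot; x from handles to tips, y left, z up. Jaws reach 48 mm ahead of the pivot, then bend straight down to the ring, 16 mm below the underside. Thickness 14 mm at pivot and handles.
- pliers_grip (a point): Midway between the handles at half height, 42 mm behind the pivot, 7 mm above the underside; axes as the pliers. Good place to squeeze from above, along y. Handles: bars 14 mm high, 10 mm thick, from 24 to 110 mm behind the pivot; 54 mm over their outsides here when released, 40 mm and parallel at the stop. Free of the rest from 10 to 88 mm behind the pivot, to 28 mm below the underside.
- pliers_left (a joint): Squeeze of each handle, rad (both move alike): 0 = released, ring closed; 0.165 = at the stop, ring fully spread (above 0.15 counts as full). The return spring needs about 3 N at the grip point to start and 7 N to hold at the stop; the stop takes any stronger grip, then reading up to 0.18.
- ring_center (a point): Centre of the steel snap ring on the tips, mid-thickness; axes as the pliers. 66 mm ahead of the pivot (108 mm ahead of the grip point), 16 mm below the underside. Ring 2.5 mm thick, 4 mm broad; closed, its opening is under 30 mm and will not pass the shaft; fully spread the opening is 33.6 mm and the lugs stick out to 26 mm from the centre.
- groove (a point): Centre of the 3 mm wide ring groove, on the axis of the upright 30 mm shaft, 115.5 mm above the bench; z up the shaft. Fixed with the pulley; inside the brass cup until the cup is down. The ring may come from any side. Below: aluminium pulley 120 mm across, hub top 92 mm above the bench, on a fixed plywood block 150 x 150 x 30 mm.
- shaft_nose (a point): Top end of the shaft, on its axis, 26 mm above the groove (141.5 mm above the bench). The last 8 mm taper from 30 to 21 mm diameter.
- cup (a joint): How far the brass spring cup is pressed down, m: 0 = up, 0.012 = down on its stop. The cup is 52 mm across, flat on top, around the shaft; it takes about 1.5 N to start and 2.6 N to keep it at the stop, and springs back up.
- cup_top (a point): Centre of the cup's flat top face, on the shaft's axis: 126 mm above the bench when up, 114 mm when down, the ring resting on it then being level with the groove.
- rest: Wooden pliers rest fixed to the bench: plank 125 x 75 x 12 mm with two cross risers, 40 mm high in all, under the pliers' pivot (riser 20 mm long, 60 mm wide) and under the handle ends (98 mm behind the pivot). Origin: on the bench under the pivot of the pliers; x as the pliers' x.
- glue_bottle: Bystander: tan glue bottle with black nozzle, 62 mm across, 150 mm tall; origin under its centre. Leave alone.
- steel_bowl: Bystander: small steel bowl of brass inlay pieces, 116 mm across, 34 mm high; origin under its centre. Leave alone.
- spray_can: Bystander: blue spray can, 52 mm across, 150 mm tall; origin under its centre. Leave alone.
- screwdriver: Bystander: screwdriver lying on the bench; origin under its middle. Leave alone.
Mind the look-alikes: they are no part of the job. Of the things like the pliers, leave any that is pink; of the rest the smaller one is meant.

How it is judged:
By the outcome, as a careful person would: the job done as asked, in the order asked, and still so for the second after the job is handed in, while the arm keeps its last pose, push and grip.
It also fails if it takes over 42 s, if anything falls off the work surface, if the arm or the gripper's body presses on something with over 40 N, if the wrist force passes 120 N, or if a joint passes its speed limit or range.

## Working session

There is one attempt and no reset: what is moved stays moved. The work goes in short steps, Python scripts to look and compute and a tool call to move; the robot and the scene stay as the last step left them, time stands still between calls to the robot, and variables do not carry over. Pictures are saved under pics/ and viewed, and the job is handed in when it is done.

Besides the shell and the picture viewer there is one more tool, called after "Emit:" as name(argument=value, ...), one argument or row to a line, values as JSON. drive_tool: Moves the arm, as the interface text tells. Its arguments: {"type":"object","properties":{"commands":{"type":"array"},"force":{"type":"number"}},"required":["commands"]}

```bash
mkdir -p pics
python3 - <<'E'
from bench import monitor, viewer, job
import cv2
print(monitor.get_obs())
for n in ["side","top","wrist"]:
    c=viewer.calibration(n); print(n,c)
    im=viewer.grab_frame(n); cv2.imwrite(f"pics/{n}0.png",im[:,:,::-1])
E
```

```text
{'clock': 0.0, 'joints': array([ 1.0259145 ,  0.47778896,  0.02231676,  1.55642548, -0.01151025,
        1.10930034, -0.08312468]), 'qvel': array([ 0.00095187, -0.00020491,  0.00037744, -0.00088234, -0.00111781,
       -0.00094874, -0.00027269]), 'tau': array([-9.80724035e-04, -5.96456945e+01,  1.60768602e+00, -2.81200325e+01,
        1.24619779e-02,  9.22837498e-03, -5.65417895e-05]), 'tcp_pos': array([ 0.28530049, -0.61110286,  0.2303437 ]), 'orientation': array([-3.06528401e+00, -6.80300892e-01,  7.82628662e-04]), 'contact_force': array([0.89336396, 0.24877944, 0.53788543]), 'moment': array([-0.00865482, -0.02715633, -0.02058503]), 'grip_width': 0.08525574864388842}
side {'K': array([[474.91292946,   0.        , 323.90342343],
       [  0.        , 474.91292946, 244.58940702],
       [  0.        ,   0.        ,   1.        ]]), 'k1': 0.021599385771967836, 'R': array([[ 0.96305896, -0.26922546, -0.0059242 ],
       [-0.20900407, -0.73340419, -0.64686598],
       [ 0.16980795,  0.62420826, -0.76258069]]), 't': array([-0.55776789,  0.20773787,  1.09842483])}
top {'K': array([[464.24504445,   0.        , 316.50011095],
       [  0.        , 464.24504445, 239.41374834],
       [  0.        ,   0.        ,   1.        ]]), 'k1': -0.12279745494084263, 'R': array([[-0.00273402, -0.99996325, -0.00812556],
       [-0.98346694,  0.00416002, -0.18103999],
       [ 0.18106714,  0.00749626, -0.98344217]]), 't': array([-0.00350794,  0.57953953,  1.11034218])}
wrist {'K': array([[330.96697971,   0.        , 319.65613943],
       [  0.        , 330.96697971, 239.3887446 ],
       [  0.        ,   0.        ,   1.        ]]), 'k1': -0.04769750978168631, 'R': array([[ 0.42396312, -0.9056778 , -0.00173143],
       [-0.86848303, -0.40709239,  0.2828657 ],
       [-0.25689004, -0.11842091, -0.95915796]]), 't': array([-0.67377755, -0.0363172 ,  0.37835507])}
```

View pics/side0.png

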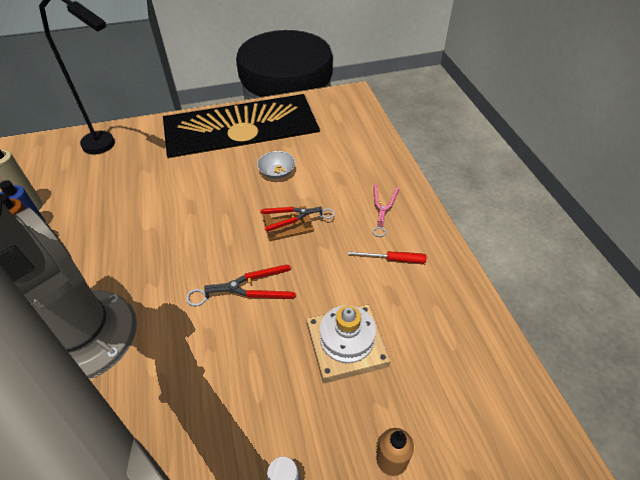

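View pics/top0.png

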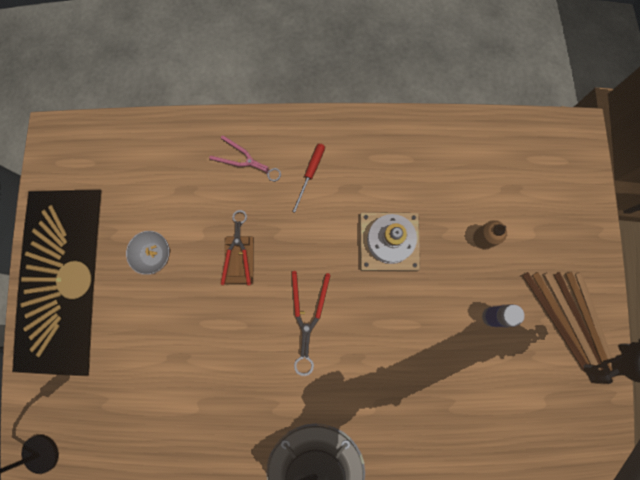

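View pics/wrist0.png

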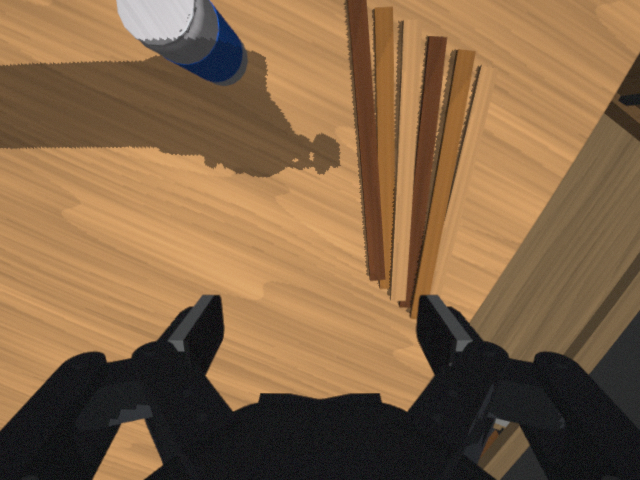

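The target pliers lie on the rest, at top (237,245) and side (300,215). The pulley is at top (395,235). The big pliers at top (306,325) and the pink ones at top (250,160) are look-alikes. Next I zoom in.

```bash
cat > h.py <<'E'
import numpy as np, cv2
from bench import monitor, viewer
def ray(c,uv):
    K=c["K"];d=np.array([(uv[0]-K[0,2])/K[0,0],(uv[1]-K[1,2])/K[1,1]])
    s=d.copy()
    for _ in range(30): s=d/(1+c["k1"]*(s@s))
    R=c["R"];o=-R.T@c["t"];v=R.T@np.array([s[0],s[1],1]);return o,v/np.linalg.norm(v)
def plane(c,uv,z):
    o,v=ray(c,uv);return o+v*(z-o[2])/v[2]
def proj(c,X):
    x=c["R"]@np.asarray(X,float)+c["t"];s=x[:2]/x[2];s=s*(1+c["k1"]*(s@s))
    return c["K"][0,0]*s+c["K"][:2,2]
def tri(c1,a,c2,b):
    o1,v1=ray(c1,a);o2,v2=ray(c2,b)
    A=np.stack([v1,-v2],1);l=np.linalg.lstsq(A,o2-o1,rcond=None)[0]
    p,q=o1+l[0]*v1,o2+l[1]*v2;return (p+q)/2,np.linalg.norm(p-q)
E
python3 - <<'E'
import cv2
def crop(n,x,y,w,h,k,o):
    im=cv2.imread(f"pics/{n}.png")[y:y+h,x:x+w];cv2.imwrite(f"pics/{o}.png",cv2.resize(im,None,fx=k,fy=k,interpolation=cv2.INTER_CUBIC))
crop("top0",200,200,80,100,6,"tA");crop("top0",350,200,80,80,7,"tB")
crop("side0",250,190,100,60,8,"sA");crop("side0",295,295,105,90,6,"sB")
E
```

```text
(no output)
```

View pics/tA.png

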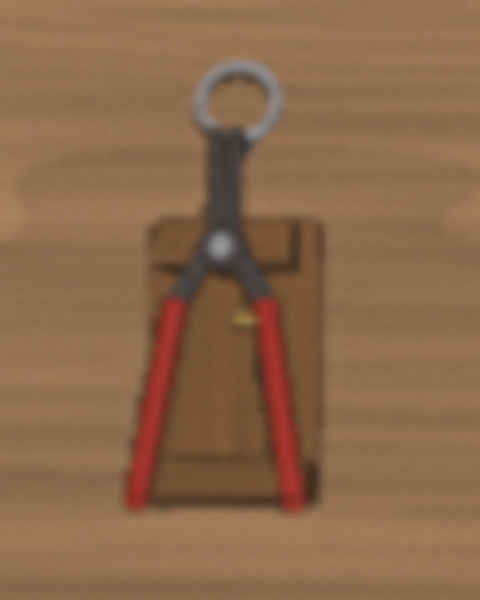

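View pics/sA.png

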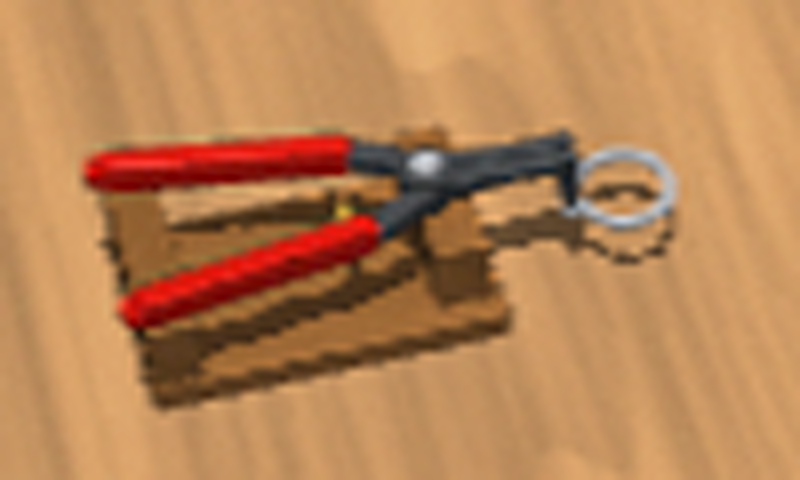

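View pics/tB.png

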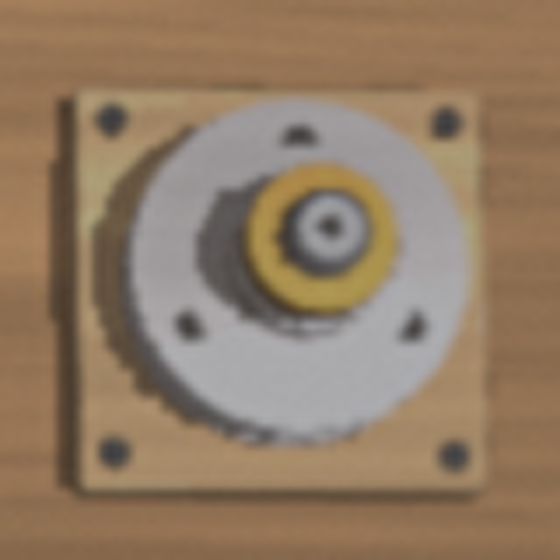

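View pics/sB.png

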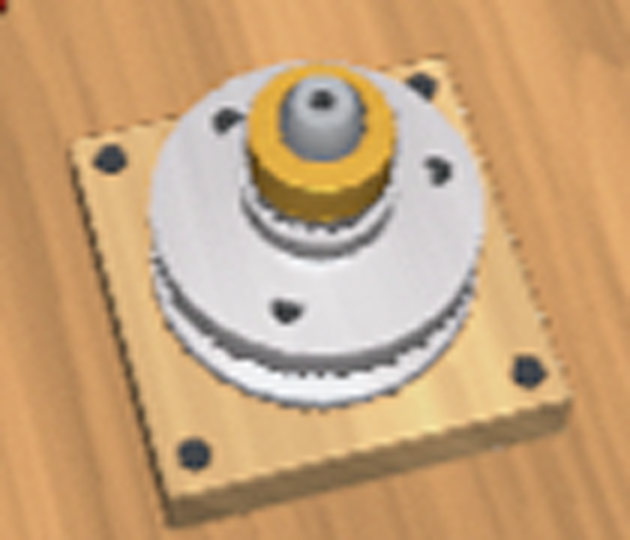

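Run:
```python
from h import *
ct,cs=viewer.calibration("top"),viewer.calibration("side")
T=lambda u,v,x,y,k:((u+.5)/k-.5+x,(v+.5)/k-.5+y)
def both(n,a,b,z):
    p,e=tri(ct,a,cs,b);print(n,"tri",p.round(4),"gap",round(e,4),"top@z",plane(ct,a,z).round(4),"side@z",plane(cs,b,z).round(4))
both("pivot",T(221,246,200,200,6),T(427,163,250,190,8),.055)
both("ring",T(238,102,200,200,6),T(626,188,250,190,8),.024)
both("handleL end",T(134,505,200,200,6),T(92,172,250,190,8),.047)
both("handleR end",T(293,503,200,200,6),T(128,312,250,190,8),.047)
both("nose",T(331,228,350,200,7),T(321,97,295,295,6),.1415)
# cup top: colour mask outline in top
both("cup c",T(322,238,350,200,7),T(321,125,295,295,6),.126)
for nm,c,f in(("top",ct,"top0"),("side",cs,"side0")):
    im=cv2.imread(f"pics/{f}.png");hsv=cv2.cvtColor(im,cv2.COLOR_BGR2HSV)
    m=cv2.inRange(hsv,(0,190,70),(7,255,255))|cv2.inRange(hsv,(174,190,70),(180,255,255))
    n,l,s,ce=cv2.connectedComponentsWithStats(m)
    for i in range(1,n):
        if s[i,4]>40:
            pts=np.argwhere(l==i)[:,::-1].astype(np.float32)
            W=np.array([plane(c,p,.047)[:2] for p in pts]);mu=W.mean(0);w,V=np.linalg.eigh(np.cov(W.T));a=V[:,1]*np.sign(V[0,1]);pr=(W-mu)@a
            print(nm,ce[i].round(1),s[i,4],"mid",mu.round(4),"dir deg",np.degrees(np.arctan2(a[1],a[0])).round(1),"len",np.ptp(pr).round(4))
```

```text
pivot tri [0.5761 0.1952 0.0576] gap 0.0008 top@z [0.577  0.1957 0.055 ] side@z [0.5762 0.1976 0.055 ]
ring tri [0.6455 0.1956 0.0255] gap 0.0006 top@z [0.6462 0.1958 0.024 ] side@z [0.6456 0.1969 0.024 ]
handleL end tri [0.4682 0.2303 0.0491] gap 0.0015 top@z [0.4691 0.2308 0.047 ] side@z [0.4677 0.2324 0.047 ]
handleR end tri [0.4683 0.1638 0.0496] gap 0.003 top@z [0.47   0.1642 0.047 ] side@z [0.467 0.166 0.047]
nose tri [ 0.5781 -0.1923  0.1449] gap 0.0016 top@z [ 0.5796 -0.193   0.1415] side@z [ 0.578  -0.1904  0.1415]
cup c tri [ 0.5785 -0.1923  0.1267] gap 0.0012 top@z [ 0.5793 -0.1924  0.126 ] side@z [ 0.5781 -0.1919  0.126 ]
side [276.9 209.9] 159 mid [0.5097 0.2248] dir deg -9.4 len 0.0873
side [280.7 223.7] 172 mid [0.509 0.172] dir deg 9.6 len 0.0903
side [406.5 256.9] 357 mid [ 0.7859 -0.0239] dir deg -21.1 len 0.0943
side [267.4 271.7] 300 mid [0.4441 0.0254] dir deg -0.3 len 0.1095
side [270.1 294.1] 347 mid [ 0.4375 -0.0407] dir deg -18.5 len 0.1159
```

Emit:
drive_tool(
  commands=[
    {"linear": [0,0,0],"dr": [0,0,9],"jaw": 0},
    {"linear": [0,0,0],"dr": [0,0,9],"jaw": 0},
    {"linear": [0,0,0],"dr": [0,0,7],"jaw": 0},
    {"linear": [0.045,-0.04,0],"dr": [0,0,0],"jaw": 0},
    {"linear": [0.045,-0.05,0],"dr": [0,0,0],"jaw": 0},
    {"linear": [0.04,-0.06,0],"dr": [0,0,0],"jaw": 0},
  ],
  force=40,
)

```text
clock: 0.9
tcp_pos: [0.409, -0.4729, 0.2279]
orientation: [-3.14, 0.042, 0.008]
contact_force: [1.4, -0.1, -0.7]
grip_width: 0.0855
```

Emit:
drive_tool(
  commands=[
    {"linear": [0.02,-0.06,0],"dr": [0,0,0],"jaw": 0},
    {"linear": [0.02,-0.06,0],"dr": [0,0,0],"jaw": 0},
    {"linear": [0.02,-0.06,0],"dr": [0,0,0],"jaw": 0},
    {"linear": [0.01,-0.06,0],"dr": [0,0,0],"jaw": 0},
    {"linear": [0,-0.06,0],"dr": [0,0,0],"jaw": 0},
    {"linear": [0,-0.06,0],"dr": [0,0,0],"jaw": 0},
    {"linear": [0,-0.06,0],"dr": [0,0,0],"jaw": 0},
    {"linear": [0,-0.06,0],"dr": [0,0,0],"jaw": 0},
  ],
)

```text
clock: 1.9
tcp_pos: [0.4909, 0.013, 0.2276]
orientation: [-3.14, 0.037, 0.005]
contact_force: [0.2, -0.2, 0.5]
grip_width: 0.0854
```

Run:
```python
from h import *
o=monitor.get_obs();print(o['tcp_pos'],o['orientation'],o['joints'].round(2))
```

```text
[0.49087022 0.01303682 0.22759426] [-3.13953039  0.03676486  0.00536207] [ 0.02  0.19 -0.19  1.98  0.04  0.98 -1.79]
```

Emit:
drive_tool(
  commands=[
    {"linear": [0,-0.06,0.02],"dr": [0,0,0],"jaw": 0},
    {"linear": [0,-0.06,0.02],"dr": [0,0,-0.5],"jaw": 0},
    {"linear": [0,-0.06,0],"dr": [0,0,0],"jaw": 0},
    {"linear": [0,0,0],"dr": [0,0,0],"jaw": 0},
  ],
)

```text
clock: 2.4
tcp_pos: [0.4929, 0.1993, 0.1888]
orientation: [-3.137, 0.01, 0.003]
contact_force: [1.2, -0.6, -0.9]
grip_width: 0.0852
```

Run:
```python
from h import *
o=monitor.get_obs();print(o['tcp_pos'],o['orientation'],o['joints'].round(2))
c=viewer.calibration("wrist");im=viewer.grab_frame("wrist");cv2.imwrite("pics/w1.png",im[:,:,::-1])
np.savez("w1.npz",**c);print("cam",-c["R"].T@c["t"])
```

```text
[0.49287859 0.19928429 0.18882749] [-3.13740206e+00  1.04553201e-02  2.59121715e-03] [-0.25  0.31 -0.29  1.93  0.1   0.92 -2.18]
cam [0.56576428 0.19891326 0.33032238]
```

View pics/w1.png

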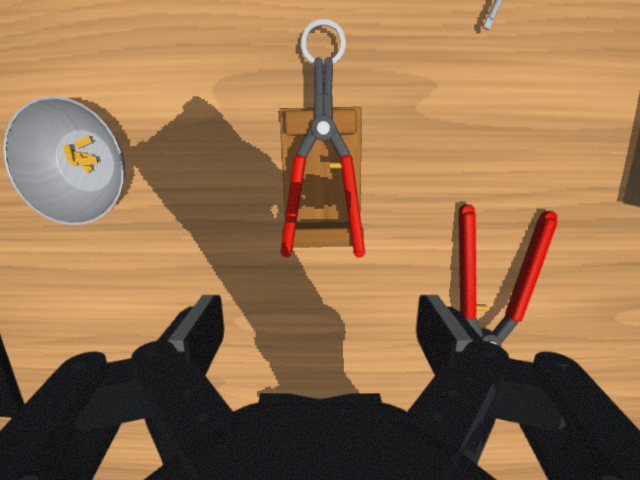

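The wrist view shows the pliers nearly aligned: pivot at (323,128), ring at (323,43), handle ends at (286,252) and (360,252).

Run:
```python
from h import *
c=dict(np.load("w1.npz"));c["k1"]=float(c["k1"])
for n,uv,z in(("pivot",(323,127.5),.055),("ring",(323,43),.024)): print(n,plane(c,uv,z).round(4))
im=cv2.imread("pics/w1.png");hsv=cv2.cvtColor(im,cv2.COLOR_BGR2HSV)
m=cv2.inRange(hsv,(0,190,70),(7,255,255))|cv2.inRange(hsv,(174,190,70),(180,255,255))
n,l,s,ce=cv2.connectedComponentsWithStats(m)
for i in range(1,n):
    if s[i,4]>200 and ce[i][0]<400:
        pts=np.argwhere(l==i)[:,::-1];W=np.array([plane(c,p,.05)[:2] for p in pts]);mu=W.mean(0);w,V=np.linalg.eigh(np.cov(W.T));a=V[:,1]*np.sign(V[0,1])
        print(s[i],mu.round(4),np.degrees(np.arctan2(a[1],a[0])).round(2),np.ptp((W-mu)@a).round(4),W.min(0).round(4),W.max(0).round(4))
```

```text
pivot [0.5766 0.1975 0.055 ]
ring [0.6456 0.1971 0.024 ]
[ 281  155   25  102 1154] [0.5133 0.2237] -9.75 0.0893 [0.4672 0.2124] [0.5553 0.2354]
[ 340  155   25  102 1150] [0.5128 0.1723] 9.07 0.0892 [0.4669 0.1611] [0.555  0.1835]
```

Emit:
drive_tool(
  commands=[
    {"linear": [0.043,0.002,0.04],"dr": [0,0,0],"jaw": 0},
    {"linear": [0,0,0.04],"dr": [0,0,0],"jaw": 0},
    {"linear": [0,0,0.03],"dr": [0,0,0],"jaw": 0},
    {"linear": [0,0,0],"dr": [0,0,0],"jaw": 0},
  ],
  force=100,
)

```text
clock: 2.95
tcp_pos: [0.5394, 0.1862, 0.0764]
orientation: [3.14, -0.028, 0.0]
contact_force: [-0.2, -0.5, 1.1]
grip_width: 0.0855
```

Run:
```python
from h import *
o=monitor.get_obs();print(o['tcp_pos'],o['orientation'])
im=viewer.grab_frame("wrist");cv2.imwrite("pics/w2.png",im[:,:,::-1])
```

```text
[0.53935591 0.18617996 0.07639024] [ 3.13957766e+00 -2.82886091e-02  4.96951236e-04]
```

View pics/w2.png

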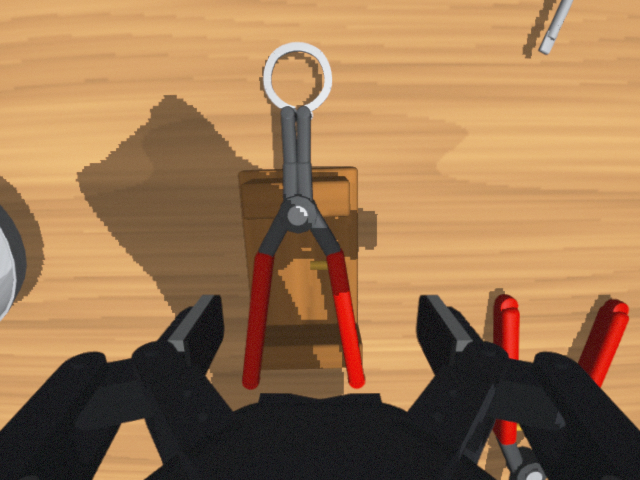

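The TCP drifted sideways: it is at y=.186 and should be at .1975. I correct this while still above the pliers.

Emit:
drive_tool(
  commands=[
    {"linear": [-0.003,-0.011,0],"dr": [0,0,-0.7],"jaw": 0},
    {"linear": [0,0,0],"dr": [0,0,0],"jaw": 0},
  ],
)

```text
clock: 3.25
tcp_pos: [0.539, 0.1985, 0.0807]
orientation: [-3.141, 0.01, -0.01]
contact_force: [-0.2, 1.1, 0.2]
grip_width: 0.0858
```

Run:
```python
from h import *
o=monitor.get_obs();print(o['tcp_pos'],o['orientation'],o['qvel'].round(3))
```

```text
[0.53896376 0.19845789 0.0807225 ] [-3.14096019  0.00958936 -0.01035663] [ 0.016 -0.017  0.021 -0.005  0.003  0.008  0.004]
```

Emit:
drive_tool(
  commands=[
    {"linear": [-0.003,0.001,0.02],"dr": [0,0,0],"jaw": 0},
    {"linear": [0,0,0.02],"dr": [0,0,0],"jaw": 0},
    {"linear": [0,0,0.012],"dr": [0,0,0],"jaw": 0},
    {"linear": [0,0,0],"dr": [0,0,0],"jaw": 0},
  ],
)

```text
clock: 3.75
tcp_pos: [0.5393, 0.1996, 0.0322]
orientation: [-3.138, 0.007, -0.023]
contact_force: [-1.1, -1.1, 1.2]
grip_width: 0.0856
```

Run:
```python
from h import *
o=monitor.get_obs();print(o['tcp_pos'],o['orientation'],o['contact_force'])
im=viewer.grab_frame("wrist");cv2.imwrite("pics/w3.png",im[:,:,::-1])
```

```text
[0.53926069 0.19957014 0.03217254] [-3.1378093   0.00735055 -0.0228393 ] [-1.07566324 -1.07659142  1.19250785]
```

View pics/w3.png

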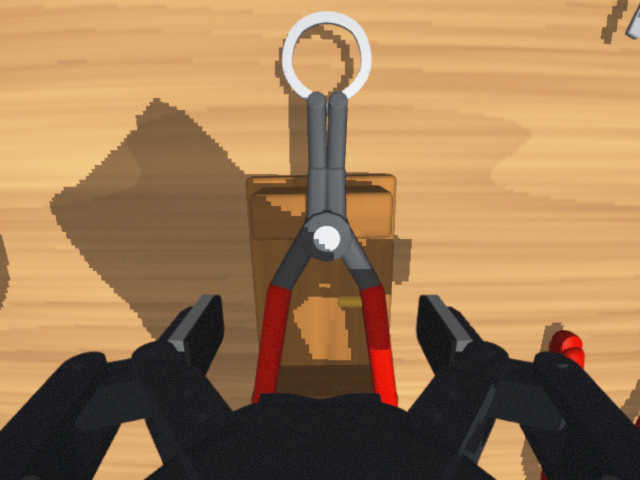

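Emit:
drive_tool(
  commands=[
    {"linear": [-0.003,0.002,0.007],"dr": [0,-0.8,0],"jaw": 0},
    {"linear": [0,0,0],"dr": [0,0,0],"jaw": 0},
  ],
)

```text
clock: 4.05
tcp_pos: [0.5374, 0.1979, 0.0265]
orientation: [-3.137, 0.008, -0.004]
contact_force: [-0.8, -0.1, -0.2]
grip_width: 0.0855
```

Run:
```python
from h import *
o=monitor.get_obs();print(o['tcp_pos'],o['orientation'],o['contact_force'])
```

```text
[0.53742247 0.1979006  0.02646531] [-3.13677747  0.00779928 -0.00369045] [-0.75974707 -0.14418755 -0.18488279]
```

The pose is good, so I close the jaws.

Emit:
drive_tool(
  commands=[
    {"linear": [-0.001,0,0.001],"dr": [0,0,0],"jaw": 0.5},
    {"linear": [0,0,0],"dr": [0,0,0],"jaw": 1},
    {"linear": [0,0,0],"dr": [0,0,0],"jaw": 1},
    {"linear": [0,0,0],"dr": [0,0,0],"jaw": 1},
    {"linear": [0,0,0],"dr": [0,0,0],"jaw": 1},
    {"linear": [0,0,0],"dr": [0,0,0],"jaw": 1},
  ],
  force=100,
)

```text
clock: 4.8
tcp_pos: [0.5359, 0.1984, 0.0279]
orientation: [-3.137, 0.008, -0.003]
contact_force: [0.8, 0.2, -0.1]
grip_width: 0.0345
```

Run:
```python
from h import *
o=monitor.get_obs();print(o['tcp_pos'],o['orientation'],o['contact_force'],o['grip_width'])
im=viewer.grab_frame("wrist");cv2.imwrite("pics/w4.png",im[:,:,::-1])
```

```text
[0.53594867 0.19839279 0.02794509] [-3.13695287  0.00773392 -0.00340676] [ 0.80787747  0.21639649 -0.10166014] 0.03451246864077849
```

View pics/w4.png

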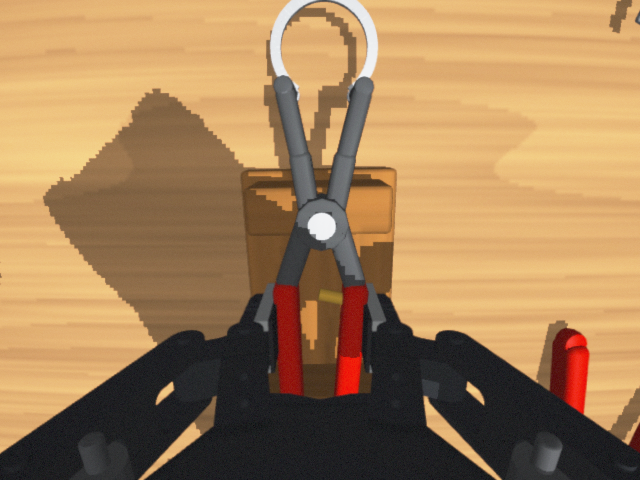

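Emit:
drive_tool(
  commands=[
    {"linear": [0,0,-0.015],"dr": [0,0,0],"jaw": 1},
    {"linear": [0,0,-0.02],"dr": [0,0,0],"jaw": 1},
    {"linear": [0,0,0],"dr": [0,0,0],"jaw": 1},
  ],
)

```text
clock: 5.22
tcp_pos: [0.5358, 0.1981, 0.0647]
orientation: [-3.137, 0.008, -0.003]
contact_force: [0.6, -0.1, -2.0]
grip_width: 0.0337
```

Run:
```python
from h import *
o=monitor.get_obs();print(o['tcp_pos'],o['orientation'],o['contact_force'],o['grip_width'])
c=viewer.calibration("wrist")
im=viewer.grab_frame("wrist");cv2.imwrite("pics/w5.png",im[:,:,::-1]);np.savez("w5.npz",**c)
im=viewer.grab_frame("side")[150:300,200:400];cv2.imwrite("pics/s5.png",cv2.resize(im[:,:,::-1],None,fx=4,fy=4))
```

```text
[0.53582689 0.19814607 0.06472597] [-3.13710629e+00  7.90237837e-03 -2.53780068e-03] [ 0.5966893  -0.14689138 -2.01984699] 0.03373678969963764
```

View pics/w5.png

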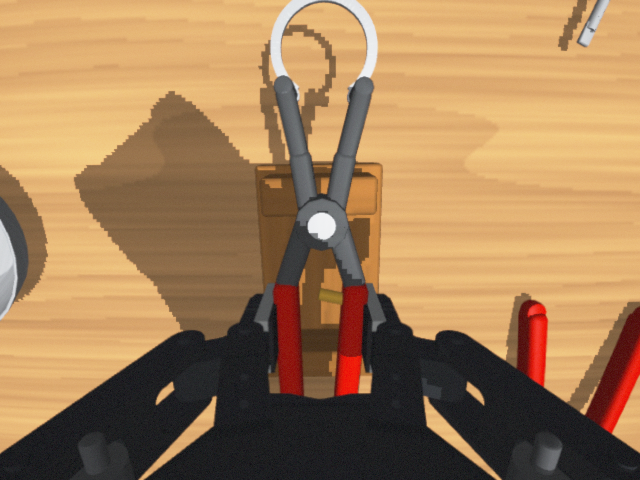

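View pics/s5.png

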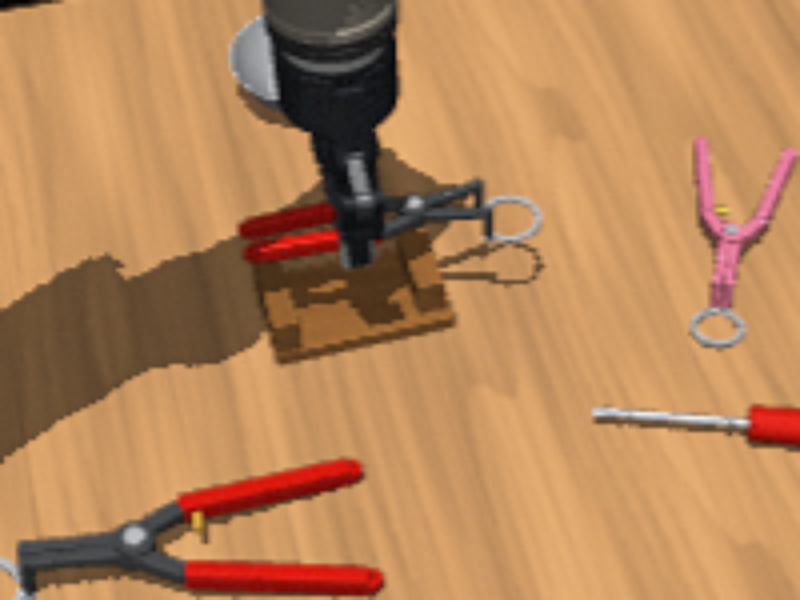

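Run:
```python
from h import *
from bench import monitor
c=dict(np.load("w5.npz"));c["k1"]=float(c["k1"])
o=monitor.get_obs();T=o['tcp_pos']
im=cv2.imread("pics/w5.png");m=(im.min(2)>185).astype(np.uint8);m[110:]=0
n,l,s,ce=cv2.connectedComponentsWithStats(m);i=1+np.argmax(s[1:,4]);P=np.argwhere(l==i)[:,::-1]
z=T[2]-.004
W=np.array([plane(c,p,z)[:2] for p in P])
A=np.c_[2*W,np.ones(len(W))];b=(W**2).sum(1);x=np.linalg.lstsq(A,b,rcond=None)[0];r=np.sqrt(x[2]+x[:2]@x[:2])
d=np.linalg.norm(W-x[:2],axis=1);print(s[i],"centre",x[:2].round(4),"r",r.round(4),d.min().round(4),d.max().round(4),"rel tcp",(x[:2]-T[:2]).round(4))
print("pivot rel",(plane(c,(321.5,226.5),T[2]+.012+.015)-T).round(4))
# handle widths
hsv=cv2.cvtColor(im,cv2.COLOR_BGR2HSV);R=cv2.inRange(hsv,(0,190,60),(7,255,255))
for v in(292,310,330):
    u=np.where(R[v,250:400])[0]+250;print(v,u.min(),u.max(),plane(c,(u.min()-.5,v),T[2]+.02)[:2].round(4),plane(c,(u.max()+.5,v),T[2]+.02)[:2].round(4))
```

```text
[332   0  46  79 940] centre [0.6464 0.1919] r 0.0153 0.0125 0.0183 rel tcp [ 0.1118 -0.0056]
pivot rel [0.0443 0.0003 0.027 ]
292 274 367 [0.5497 0.2175] [0.5497 0.1791]
310 277 363 [0.5415 0.2166] [0.5415 0.1805]
330 279 361 [0.532  0.2162] [0.532 0.181]
```

Emit:
drive_tool(
  commands=[
    {"linear": [0,0,-0.04],"dr": [0,0,0],"jaw": 1},
    {"linear": [0,0,-0.045],"dr": [0,0,0],"jaw": 1},
    {"linear": [0,0,-0.04],"dr": [0,0,0],"jaw": 1},
    {"linear": [-0.01,0.03,0],"dr": [0,0,0],"jaw": 1},
    {"linear": [-0.01,0.05,0],"dr": [0,0,0],"jaw": 1},
  ],
)

```text
clock: 5.95
tcp_pos: [0.5123, 0.1193, 0.1881]
orientation: [-3.139, -0.004, 0.011]
contact_force: [0.6, -0.9, -1.0]
grip_width: 0.0342
```

Emit:
drive_tool(
  commands=[
    {"linear": [-0.01,0.05,0],"dr": [0,0,0],"jaw": 1},
    {"linear": [-0.01,0.055,0],"dr": [0,0,0],"jaw": 1},
    {"linear": [-0.01,0.055,0],"dr": [0,0,0],"jaw": 1},
    {"linear": [-0.005,0.055,0],"dr": [0,0,0],"jaw": 1},
    {"linear": [0,0.05,0],"dr": [0,0,0],"jaw": 1},
    {"linear": [0,0.03,0],"dr": [0,0,0],"jaw": 1},
    {"linear": [0,0,0],"dr": [0,0,0],"jaw": 1},
  ],
)

```text
clock: 6.82
tcp_pos: [0.4715, -0.1894, 0.1831]
orientation: [-3.14, 0.005, 0.022]
contact_force: [-0.2, 0.0, -1.2]
grip_width: 0.0336
```

Run:
```python
from h import *
o=monitor.get_obs();print(o['tcp_pos'],o['orientation'],o['joints'].round(2),o['contact_force'],o['moment'].round(2))
c=viewer.calibration("wrist")
im=viewer.grab_frame("wrist");cv2.imwrite("pics/w6.png",im[:,:,::-1]);np.savez("w6.npz",**c)
im=viewer.grab_frame("side");cv2.imwrite("pics/s6.png",im[:,:,::-1])
```

```text
[ 0.47151315 -0.18935315  0.18314208] [-3.13975307  0.00471473  0.02215177] [ 0.34  0.27 -0.1   1.98  0.04  0.9  -1.35] [-0.20583399  0.00116302 -1.16259436] [0.06 0.02 0.04]
```

View pics/w6.png

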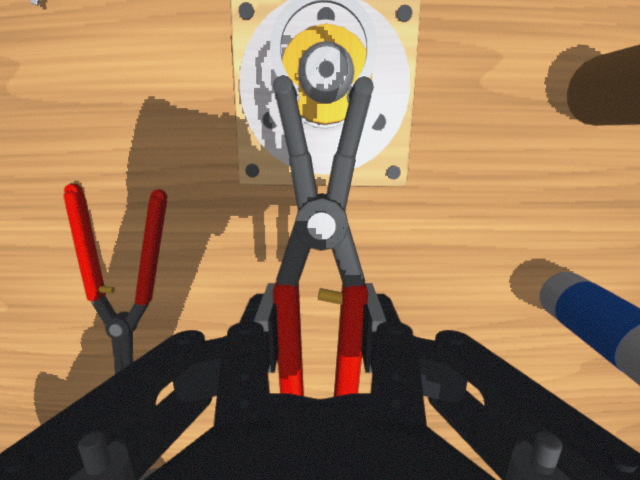

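View pics/s6.png

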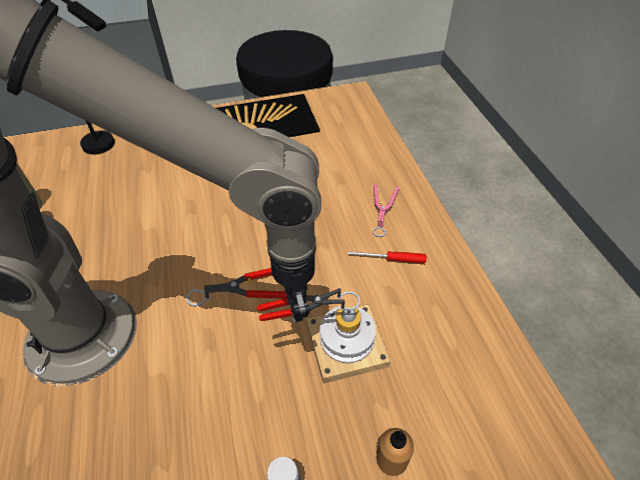

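Run:
```python
from h import *
c=dict(np.load("w5.npz"));c["k1"]=float(c["k1"])
T=np.array([.53583,.19815,.06473])
im=cv2.imread("pics/w5.png");hsv=cv2.cvtColor(im,cv2.COLOR_BGR2HSV)
m=((hsv[...,1]<70)&(hsv[...,2]>150)).astype(np.uint8);m[76:]=0;m[:,:262]=0;m[:,390:]=0
P=np.argwhere(m)[:,::-1]
for dz in(-.006,-.004,-.002):
    W=np.array([plane(c,p,T[2]+dz)[:2] for p in P])
    A=np.c_[2*W,np.ones(len(W))];x=np.linalg.lstsq(A,(W**2).sum(1),rcond=None)[0];r=np.sqrt(x[2]+x[:2]@x[:2])
    d=np.linalg.norm(W-x[:2],axis=1);print(dz,len(P),"rel",(x[:2]-T[:2]).round(4),"r",r.round(4),np.percentile(d,[2,98]).round(4))
# shaft in w6
c=dict(np.load("w6.npz"));c["k1"]=float(c["k1"])
print("nose", plane(c,(326,69),.1415).round(4))
im=cv2.imread("pics/w6.png")[0:130,200:440];cv2.imwrite("pics/w6c.png",cv2.resize(im,None,fx=3.3,fy=3.3,interpolation=cv2.INTER_CUBIC))
```

```text
-0.006 1971 rel [ 0.1092 -0.0013] r 0.0197 [0.0176 0.0217]
-0.004 1971 rel [ 0.1087 -0.0013] r 0.0194 [0.0173 0.0214]
-0.002 1971 rel [ 0.1082 -0.0013] r 0.0191 [0.0171 0.0211]
nose [ 0.5793 -0.192   0.1415]
```

View pics/w6c.png

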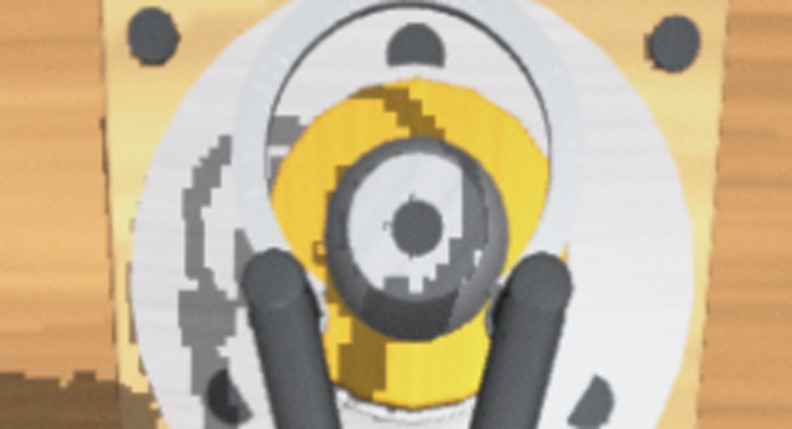

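Emit:
drive_tool(
  commands=[
    {"linear": [0,0.001,0.01],"dr": [0,0.8,0],"jaw": 1},
    {"linear": [0,0,0.01],"dr": [0,0,0],"jaw": 1},
    {"linear": [0,0,0],"dr": [0,0,0],"jaw": 1},
  ],
)

```text
clock: 7.3
tcp_pos: [0.4723, -0.1829, 0.1618]
orientation: [-3.137, -0.012, 0.002]
contact_force: [0.0, -0.3, -1.4]
grip_width: 0.0344
```

```bash
cat > look.py <<'E'
from h import *
import sys
k=sys.argv[1]
o=monitor.get_obs();print(o['tcp_pos'].round(4),o['orientation'].round(4),o['contact_force'].round(1),o['moment'].round(2),o['grip_width'].round(4),o['clock'])
c=viewer.calibration("wrist");np.savez(f"w{k}.npz",**c)
im=viewer.grab_frame("wrist")[:,:,::-1];cv2.imwrite(f"pics/w{k}.png",im)
a=cv2.resize(im[0:130,210:430],None,fx=3.5,fy=3.5,interpolation=cv2.INTER_CUBIC);cv2.imwrite(f"pics/w{k}c.png",a)
im=viewer.grab_frame("side")[:,:,::-1];cv2.imwrite(f"pics/s{k}.png",im)
cv2.imwrite(f"pics/s{k}c.png",cv2.resize(im[270:350,290:400],None,fx=7,fy=7,interpolation=cv2.INTER_CUBIC))
E
python3 look.py 7
```

```text
Traceback (most recent call last):
  File "look.py", line 4, in <module>
    o=monitor.get_obs();print(o['tcp_pos'].round(4),o['orientation'].round(4),o['contact_force'].round(1),o['moment'].round(2),o['grip_width'].round(4),o['clock'])
                                                                                                                               ^^^^^^^^^^^^^^^^^^^^^
AttributeError: 'float' object has no attribute 'round'
```

Emit:
drive_tool(
  commands=[
    {"linear": [-0.001,0.008,0],"dr": [0,0,0.6],"jaw": 1},
    {"linear": [0,0,0],"dr": [0,0,0],"jaw": 1},
  ],
)

```text
clock: 7.55
tcp_pos: [0.4718, -0.1908, 0.1622]
orientation: [-3.137, 0.003, 0.001]
contact_force: [-0.9, -0.1, -1.5]
grip_width: 0.0342
```

```bash
sed -i "s/o\['grip_width'\].round(4)/o['grip_width']/" look.py;python3 look.py 7
```

```text
[ 0.4718 -0.1908  0.1622] [-3.1368e+00  3.3000e-03  1.3000e-03] [-0.9 -0.1 -1.5] [0.   0.04 0.01] 0.034173148137430706 7.55
```

View pics/w7c.png

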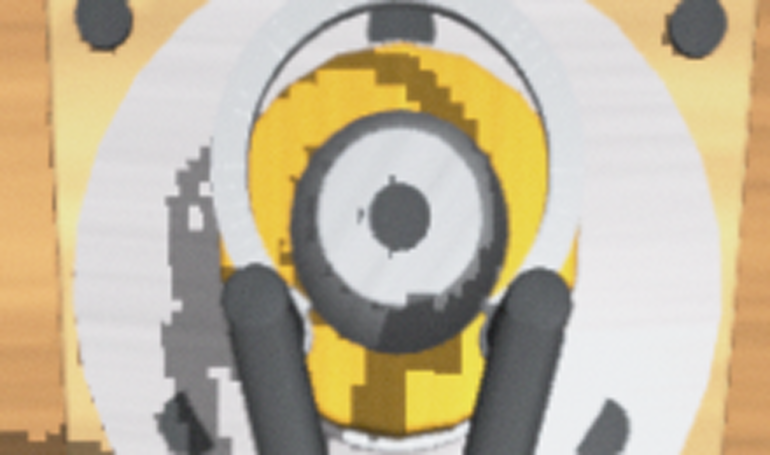

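View pics/s7c.png

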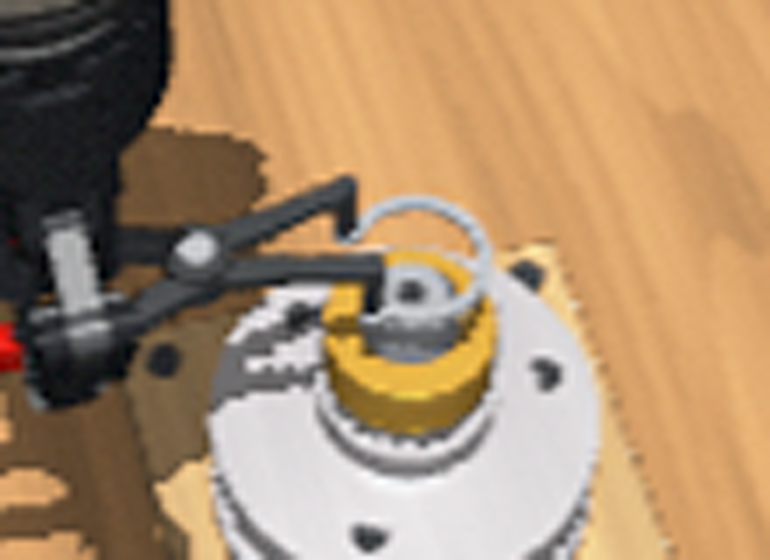

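Run:
```python
from h import *
c=dict(np.load("w7.npz"));c["k1"]=float(c["k1"])
q=lambda u,v:(210+(u+.5)/3.5-.5,(v+.5)/3.5-.5)
print("nose",plane(c,q(400,215),.1415).round(4))
for z in(.156,.158,.160,.162):
    t=plane(c,q(398,10),z);l=plane(c,q(247,158),z);r=plane(c,q(549,158),z)
    R=np.linalg.norm(l-r)/2;print(z,"R",R.round(4),"ring c",(t[0]-R).round(4),((l+r)/2)[1].round(4))
    print(" outer top",plane(c,q(398,-14),z)[0].round(4))
```

```text
nose [ 0.5796 -0.1921  0.1415]
0.156 R 0.0174 ring c 0.5805 -0.1917
 outer top 0.6003
0.158 R 0.0171 ring c 0.58 -0.1917
 outer top 0.5995
0.16 R 0.0169 ring c 0.5795 -0.1917
 outer top 0.5988
0.162 R 0.0167 ring c 0.579 -0.1917
 outer top 0.598
```

Emit:
drive_tool(
  commands=[
    {"linear": [0,0,0.006],"dr": [0,0,0],"jaw": 1},
    {"linear": [0,0,0.004],"dr": [0,0,0],"jaw": 1},
    {"linear": [0,0,0],"dr": [0,0,0],"jaw": 1},
  ],
)

```text
clock: 8.02
tcp_pos: [0.4721, -0.1899, 0.1516]
orientation: [-3.136, 0.002, 0.001]
contact_force: [-0.1, 0.2, -1.2]
grip_width: 0.034
```

Emit:
drive_tool(
  commands=[
    {"linear": [0,0.001,0.003],"dr": [0,0,0],"jaw": 1},
    {"linear": [0,0.0005,0.003],"dr": [0,0,0],"jaw": 1},
    {"linear": [0,0,0],"dr": [0,0,0],"jaw": 1},
  ],
)

```text
clock: 8.4
tcp_pos: [0.4721, -0.1915, 0.1451]
orientation: [-3.136, 0.002, 0.001]
contact_force: [-0.6, -0.2, -0.7]
grip_width: 0.0342
```

```bash
python3 look.py 8
```

```text
[ 0.4721 -0.1915  0.1451] [-3.1363e+00  1.8000e-03  6.0000e-04] [-0.6 -0.2 -0.7] [-0.04  0.08 -0.03] 0.03422009903171061 8.4
```

View pics/w8c.png

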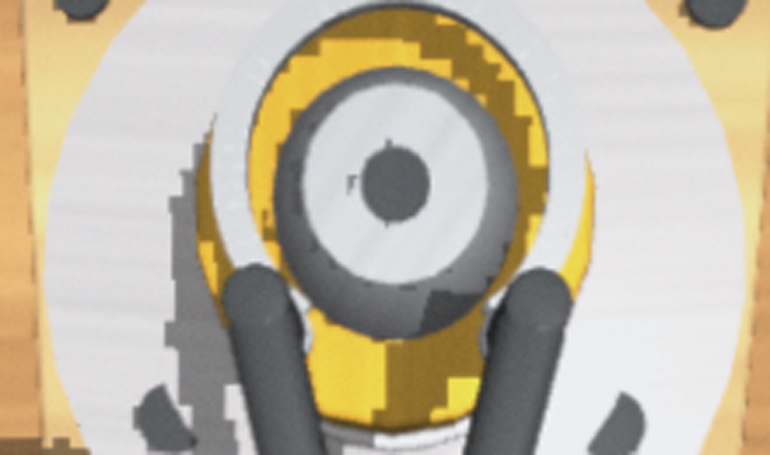

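View pics/s8c.png

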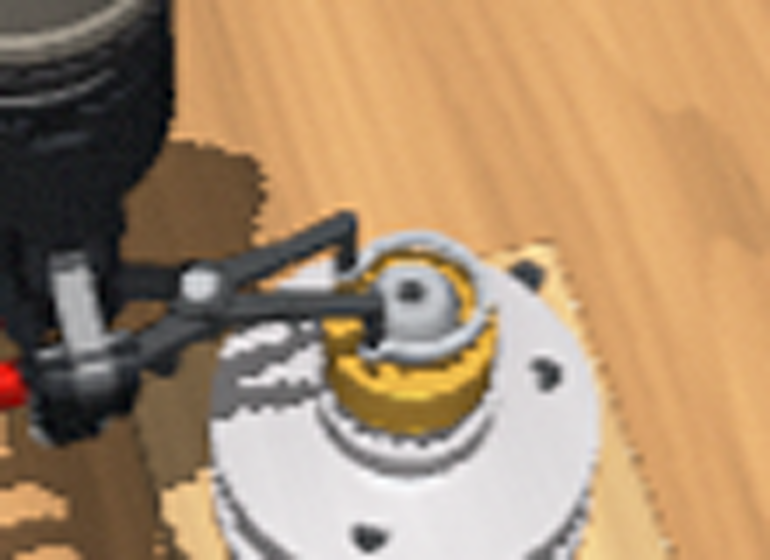

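Run:
```python
from h import *
c=dict(np.load("w8.npz"));c["k1"]=float(c["k1"])
q=lambda u,v:(210+(u+.5)/3.5-.5,(v+.5)/3.5-.5)
print("cam",(-c["R"].T@c["t"]).round(4))
print("nose hole",plane(c,q(395,184),.1415).round(4))
# flat top disc r=10.5: left/right/top/bottom
for p in((303,184),(488,184),(395,83),(395,285)): print(" disc",plane(c,q(*p),.1415).round(4))
for z in(.139,.141,.143,.145):
    t=plane(c,q(398,9),z);l=plane(c,q(247,160),z);r=plane(c,q(549,160),z)
    R=np.linalg.norm(l-r)/2;print(z,"R",R.round(4),"ring c",(t[0]-R).round(4),((l+r)/2)[1].round(4),"lug balls",plane(c,q(258,292),z+.02)[:2].round(4))
```

```text
cam [ 0.5448 -0.1917  0.2867]
nose hole [ 0.5794 -0.192   0.1415]
 disc [ 0.5794 -0.1816  0.1415]
 disc [ 0.5794 -0.2026  0.1415]
 disc [ 0.5898 -0.192   0.1415]
 disc [ 0.5687 -0.192   0.1415]
0.139 R 0.0174 ring c 0.5808 -0.1924 lug balls [ 0.5652 -0.178 ]
0.141 R 0.0171 ring c 0.5803 -0.1923 lug balls [ 0.5649 -0.1783]
0.143 R 0.0169 ring c 0.5798 -0.1923 lug balls [ 0.5645 -0.1785]
0.145 R 0.0167 ring c 0.5793 -0.1923 lug balls [ 0.5642 -0.1787]
```

Emit:
drive_tool(
  commands=[
    {"linear": [0,0,0.004],"dr": [0,0,0],"jaw": 1},
    {"linear": [0,0,0.004],"dr": [0,0,0],"jaw": 1},
    {"linear": [0,0,0],"dr": [0,0,0],"jaw": 1},
  ],
)

```text
clock: 8.88
tcp_pos: [0.4723, -0.1914, 0.1369]
orientation: [-3.136, 0.002, -0.0]
contact_force: [0.6, 0.4, -1.9]
grip_width: 0.0344
```

Emit:
drive_tool(
  commands=[
    {"linear": [-0.0004,0,0.003],"dr": [0,0,0],"jaw": 1},
    {"linear": [0,0,0.003],"dr": [0,0,0],"jaw": 1},
    {"linear": [0,0,0],"dr": [0,0,0],"jaw": 1},
  ],
)

```text
clock: 9.25
tcp_pos: [0.472, -0.1915, 0.1306]
orientation: [-3.137, 0.002, -0.001]
contact_force: [-0.4, 0.5, -0.6]
grip_width: 0.0338
```

```bash
python3 look.py 9
```

```text
[ 0.472  -0.1915  0.1306] [-3.1366e+00  1.8000e-03 -7.0000e-04] [-0.4  0.5 -0.6] [ 0.03  0.04 -0.01] 0.03382475027988272 9.25
```

View pics/w9c.png

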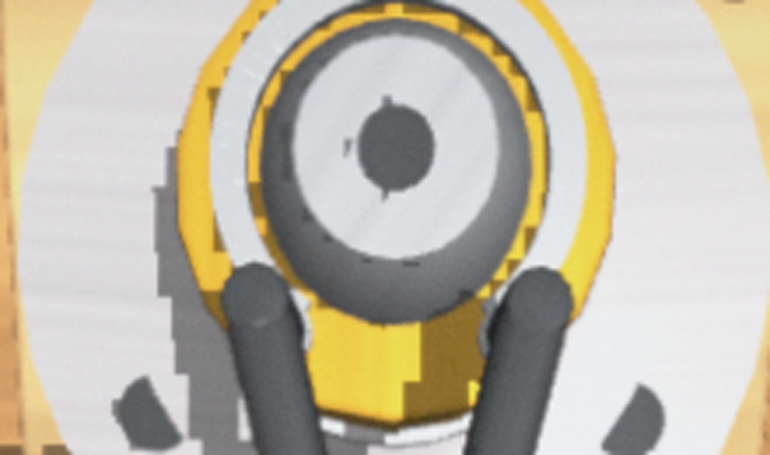

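View pics/s9c.png

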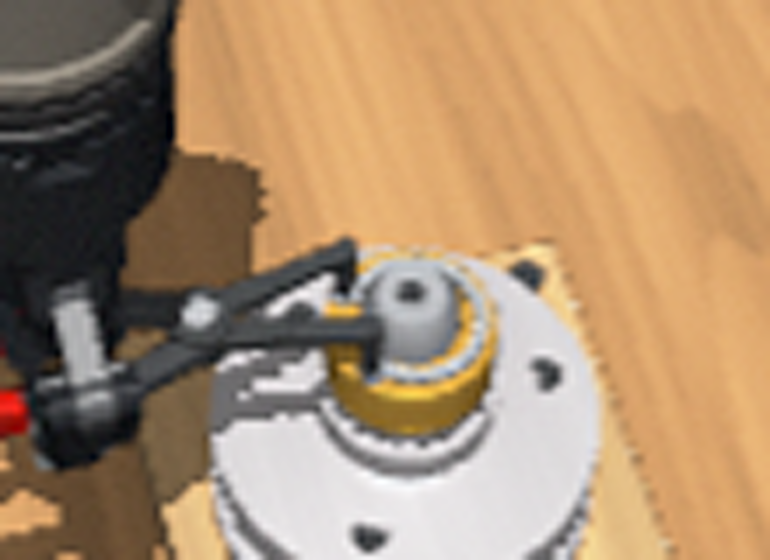

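The ring is over the nose and clear all round, just above the cup. I press down gently.

Emit:
drive_tool(
  commands=[
    {"linear": [0,-0.0002,0.003],"dr": [0,0,0],"jaw": 1},
    {"linear": [0,0,0.003],"dr": [0,0,0],"jaw": 1},
    {"linear": [0,0,0],"dr": [0,0,0],"jaw": 1},
  ],
)

```text
clock: 9.72
tcp_pos: [0.4723, -0.1914, 0.1248]
orientation: [-3.137, 0.002, -0.002]
contact_force: [-1.5, 0.1, 1.3]
grip_width: 0.0342
```

Emit:
drive_tool(
  commands=[
    {"linear": [-0.0003,0,0.003],"dr": [0,0,0],"jaw": 1},
    {"linear": [0,0,0.002],"dr": [0,0,0],"jaw": 1},
    {"linear": [0,0,0],"dr": [0,0,0],"jaw": 1},
  ],
)

```text
clock: 10.1
tcp_pos: [0.4724, -0.1915, 0.1196]
orientation: [-3.137, 0.002, -0.003]
contact_force: [-0.8, -0.6, 0.7]
grip_width: 0.0341
```

```bash
python3 look.py 10
```

```text
[ 0.4724 -0.1915  0.1196] [-3.1371e+00  1.9000e-03 -3.2000e-03] [-0.8 -0.6  0.7] [ 0.07 -0.07 -0.01] 0.0341141049692465 10.1
```

View pics/w10c.png

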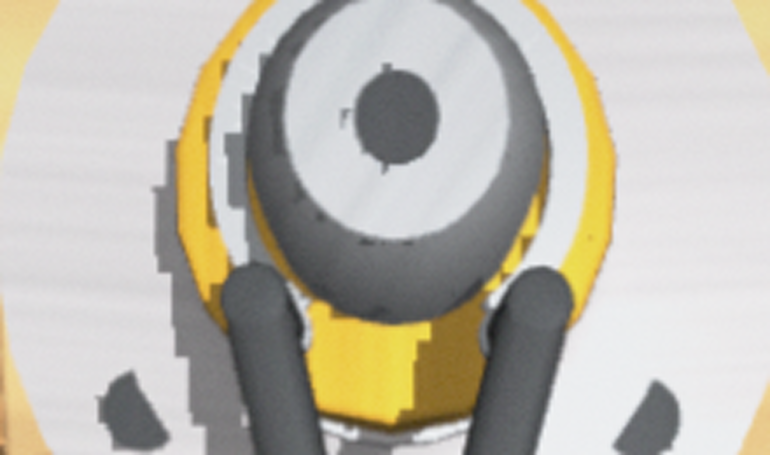

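View pics/s10c.png

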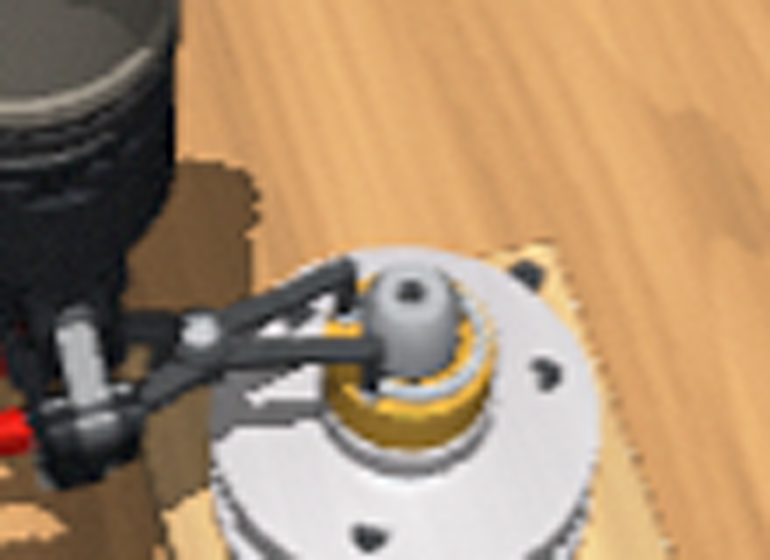

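Emit:
drive_tool(
  commands=[
    {"linear": [-0.0004,0,0.0015],"dr": [0,0,0],"jaw": 1},
    {"linear": [0,0,0.0012],"dr": [0,0,0],"jaw": 1},
    {"linear": [0,0,0],"dr": [0,0,0],"jaw": 1},
  ],
)

```text
clock: 10.58
tcp_pos: [0.4721, -0.1916, 0.1173]
orientation: [-3.137, 0.002, -0.004]
contact_force: [-0.8, 1.1, 3.9]
grip_width: 0.0342
```

```bash
python3 look.py 11
```

```text
[ 0.4721 -0.1916  0.1173] [-3.1374e+00  2.3000e-03 -4.2000e-03] [-0.8  1.1  3.9] [0.07 0.05 0.05] 0.03424328134444871 10.575
```

View pics/s11c.png

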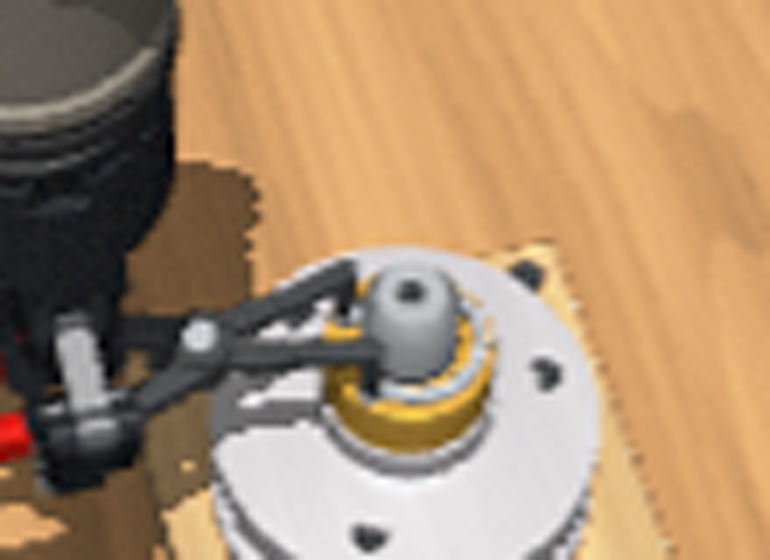

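Run:
```python
from h import *
# cup bottom/top front edge rows in side image, along columns near the cup's centre
for k in(9,10,11):
    im=cv2.imread(f"pics/s{k}.png");h=cv2.cvtColor(im,cv2.COLOR_BGR2HSV)
    m=(cv2.inRange(h,(18,150,80),(30,255,255))>0)[:,338:362];m[:305]=0;m[345:]=0
    ys,xs=np.where(m);print(k,len(ys),"bottom rows",[int(np.where(m[:,j])[0].max()) for j in range(6,20,2)])
a=cv2.imread("pics/w10.png",0).astype(int);b=cv2.imread("pics/w11.png",0).astype(int);e=cv2.imread("pics/w7.png",0).astype(int)
for n,p in(("10-11",(a,b)),("7-11",(e,b)),("7-10",(e,a))):
    P=[np.float32(q[70:240,270:375]) for q in p];print(n,"jaws shift",cv2.phaseCorrelate(P[0],P[1]))
cv2.imwrite("pics/cmp.png",np.vstack([cv2.imread("pics/w7c.png")[180:360],cv2.imread("pics/w10c.png")[180:360],cv2.imread("pics/w11c.png")[180:360]]))
ct=viewer.calibration("side")
im=viewer.grab_frame("wrist")
for z in(.126,.116,.114): print(z,[proj(ct,(.5794-.026*np.sin(.26),-.192-.026*np.cos(.26),zz)).round(1).tolist() for zz in(z,)])
```

```text
9 156 bottom rows [330, 330, 331, 331, 330, 329, 328]
10 148 bottom rows [333, 333, 333, 333, 332, 331, 330]
11 141 bottom rows [333, 333, 333, 333, 333, 332, 330]
10-11 jaws shift ((-0.0006576493233225733, -0.44885416063326034), 0.9017228962462626)
7-11 jaws shift ((0.07355199645095212, -0.05963718993200473), 0.5426422364427229)
7-10 jaws shift ((0.23366673110637493, -0.33123450004619315), 0.5585738582375609)
0.126 [[349.3, 326.3]]
0.116 [[349.1, 328.8]]
0.114 [[349.1, 329.3]]
```

View pics/cmp.png

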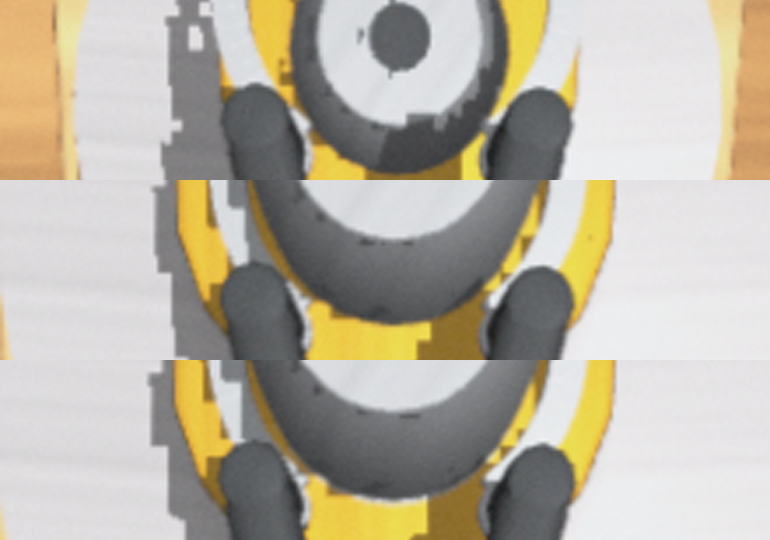

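View pics/w11c.png

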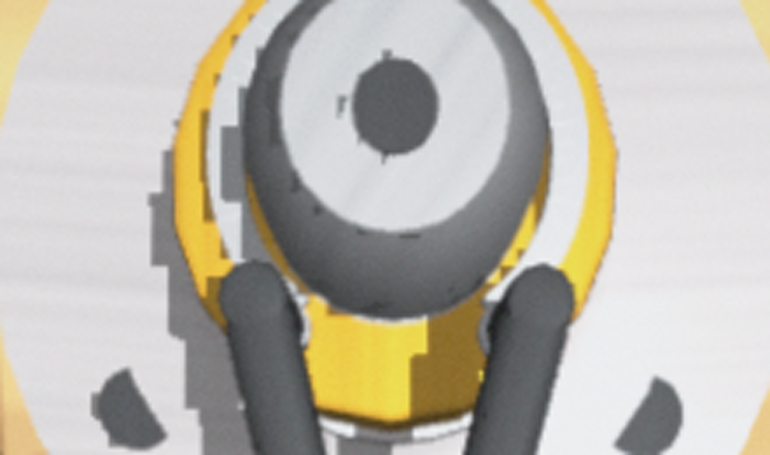

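Emit:
drive_tool(
  commands=[
    {"linear": [0,0,0],"dr": [0,0,0],"jaw": 1},
  ],
)

```text
clock: 10.85
tcp_pos: [0.4721, -0.1916, 0.1174]
orientation: [-3.137, 0.002, -0.004]
contact_force: [-2.4, 0.0, 3.6]
grip_width: 0.034
```

Emit:
drive_tool(
  commands=[
    {"linear": [0,0,0],"dr": [0,0,0],"jaw": 1},
  ],
)

```text
clock: 10.98
tcp_pos: [0.4721, -0.1916, 0.1175]
orientation: [-3.137, 0.002, -0.004]
contact_force: [-1.8, 0.8, 3.9]
grip_width: 0.0342
```

Emit:
drive_tool(
  commands=[
    {"linear": [0,0,0],"dr": [0,0,0],"jaw": 1},
  ],
)

```text
clock: 11.1
tcp_pos: [0.4722, -0.1916, 0.1175]
orientation: [-3.137, 0.002, -0.004]
contact_force: [-2.4, 0.2, 4.4]
grip_width: 0.0338
```

Emit:
drive_tool(
  commands=[
    {"linear": [0,0,0],"dr": [0,0,0],"jaw": 1},
  ],
)

```text
clock: 11.22
tcp_pos: [0.4721, -0.1916, 0.1174]
orientation: [-3.137, 0.002, -0.004]
contact_force: [-1.7, 0.1, 2.3]
grip_width: 0.0343
```

Emit:
drive_tool(
  commands=[
    {"linear": [0,0,-0.001],"dr": [0,-0.6,0],"jaw": 1},
    {"linear": [0,0,0],"dr": [0,0,0],"jaw": 1},
    {"linear": [0,0,0],"dr": [0,0,0],"jaw": 1},
  ],
)

```text
clock: 11.6
tcp_pos: [0.4723, -0.1916, 0.1185]
orientation: [-3.137, 0.002, 0.013]
contact_force: [-1.5, 0.3, 2.4]
grip_width: 0.0341
```

Emit:
drive_tool(
  commands=[
    {"linear": [0,0,0],"dr": [0,0,0],"jaw": 1},
  ],
)

```text
clock: 11.72
tcp_pos: [0.4723, -0.1916, 0.1185]
orientation: [-3.137, 0.002, 0.013]
contact_force: [-1.1, 0.5, 3.3]
grip_width: 0.0342
```

Emit:
drive_tool(
  commands=[
    {"linear": [0,0,0],"dr": [0,0,0],"jaw": 1},
  ],
)

```text
clock: 11.85
tcp_pos: [0.4723, -0.1916, 0.1185]
orientation: [-3.137, 0.002, 0.013]
contact_force: [-1.5, 0.6, 3.5]
grip_width: 0.0342
```

```bash
python3 look.py 12
python3 - <<'E'
from h import *
f=[]
for i in range(12):
    viewer.grab_frame("top"); f.append(monitor.get_obs()['contact_force'])
print(np.mean(f,0).round(2),np.std(f,0).round(2))
im=viewer.grab_frame("top");cv2.imwrite("pics/t12.png",im[:,:,::-1])
E
```

```text
[ 0.4723 -0.1916  0.1185] [-3.1374e+00  1.9000e-03  1.2800e-02] [-1.5  0.6  3.5] [ 0.02 -0.07  0.01] 0.03420035040352963 11.85
[-1.93 -0.04  2.88] [0.5  0.38 0.55]
```

View pics/w12.png

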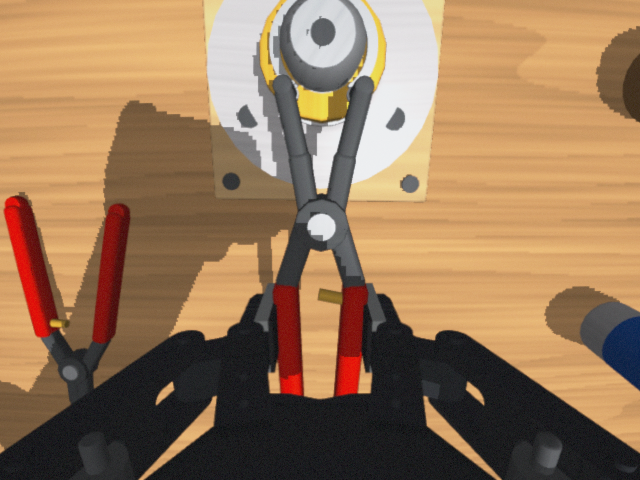

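View pics/s12c.png

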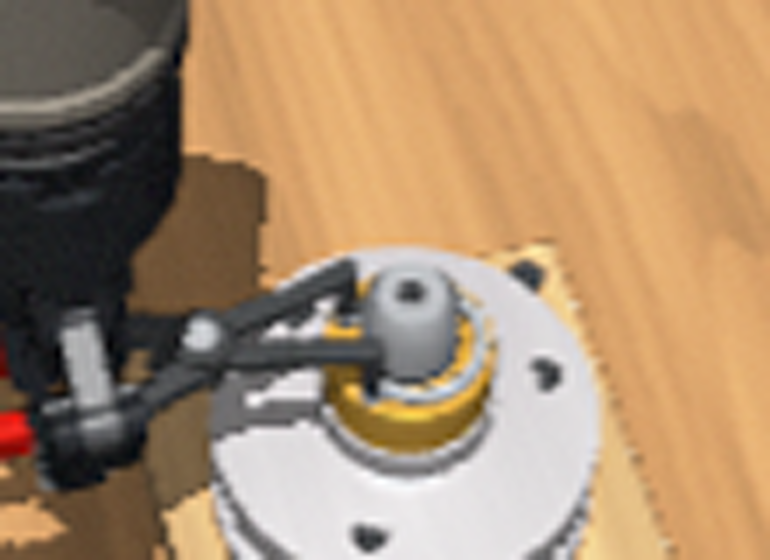

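Emit:
drive_tool(
  commands=[
    {"linear": [0,0,0.0008],"dr": [0,0,0],"jaw": 1},
    {"linear": [0,0,0],"dr": [0,0,0],"jaw": 1},
    {"linear": [0,0,0],"dr": [0,0,0],"jaw": 1},
  ],
)

```text
clock: 12.98
tcp_pos: [0.4722, -0.1917, 0.1179]
orientation: [-3.138, 0.002, 0.013]
contact_force: [-2.1, 0.5, 4.6]
grip_width: 0.0341
```

```bash
python3 - <<'E'
from h import *
f=[]
for i in range(12):
    viewer.grab_frame("top"); f.append(monitor.get_obs()['contact_force'])
print(np.mean(f,0).round(2),np.std(f,0).round(2))
o=monitor.get_obs();print(o['tcp_pos'],o['orientation'],o['grip_width'],o['clock'])
E
python3 look.py 13
```

```text
[-2.49  0.28  4.78] [0.56 0.56 0.31]
[ 0.47217336 -0.19167232  0.11780861] [-3.13744690e+00  2.17716746e-03  1.32002449e-02] 0.034261668533734614 13.575
[ 0.4722 -0.1917  0.1178] [-3.1374e+00  2.2000e-03  1.3200e-02] [-2.5 -0.5  4.7] [ 0.11  0.03 -0.  ] 0.034261668533734614 13.575
```

View pics/w13c.png

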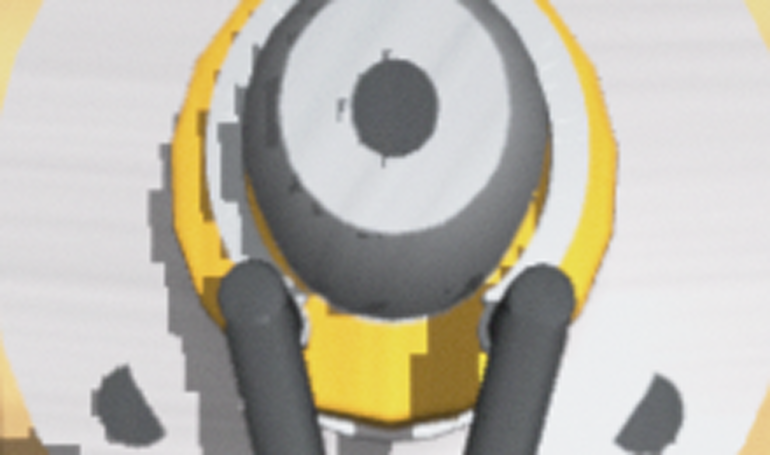

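View pics/t12.png

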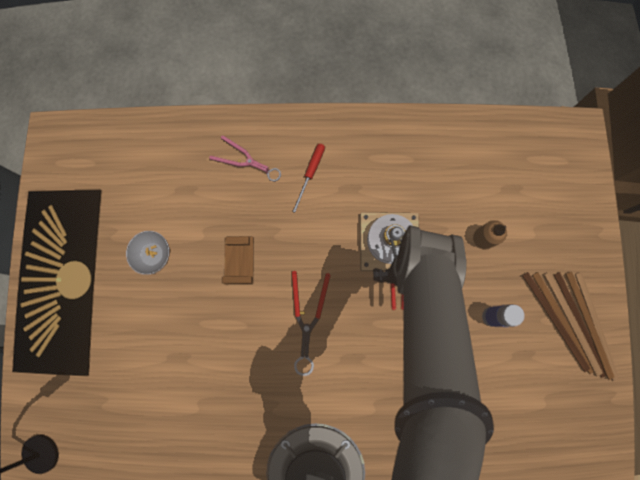

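The force rose 1.9 N over 0.7 mm. The spring alone would add about 0.06 N, so the cup is on its stop. The bystanders are where they were, so I hand in.

```bash
python3 -c "
from bench import job
print(job.hand_in())"
```

```text
the job is handed in; nothing more can be done
None
```

I handed the job in at about 13.7 s with the grip still closed at 100 N and the ring still pressing the cup down. No verdict is reported.

**What I did:** I gripped the red-handled pliers at their grip point and squeezed them to the stop. I carried them over and passed the spread ring down the shaft, checking with the wrist camera that it was centred to about 0.5 mm. Then I pressed the cup down gently.

**Last checks:**
- **Cup on its stop:** the push was about 6 N net, against 2.6 N for the spring. It rose 1.9 N over the last 0.7 mm, so the cup is on its stop.
- **Ring:** the ring was still spread around the shaft.
- **Bystanders:** the glue bottle, bowl, spray can and screwdriver look unmoved in the top view, and so do the look-alike pliers.

**What disagreed or is less certain:**
- **Grip width:** the gripper reads 34 mm where the handles at their stop should measure 40 mm. In the pictures the handles looked about parallel, and the ring opening measured 33.4–34.8 mm depending on the height assumed (33.6 mm expected), so I took them to be at the stop.
- **Sideways drift:** the arm drifted up to 11 mm sideways on some moves. I corrected that before gripping and again before lowering the ring.
- **Ring level:** the pliers flexed slightly nose-up under load, by about 1° by my estimate. I tilted the tool 0.6° to offset it, but did not measure how level the ring finally lies.
- **Side force:** a side force of about 2 N along x remained, probably friction of the ring on the cup.

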